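# Lay the breakfast bar on its felt mats

### The job

Lay the breakfast bar: set each of the two black mugs, the butter dish and the wooden butter knife on the felt mat cut for it, the big mug on the big round mat, the small mug on the small round mat, the dish on the oblong mat and the knife on the long strip. Each should rest upright (the knife flat) in the middle of its mat, the dish and the knife squared up lengthwise with theirs (either way round). Leave the teapot and the egg cup where they stand.

Things in the scene. Friction and masses are not known exactly. Their poses are not given: they have to be found in the camera images.
- big_mug_mid (a point): The larger of two matte black mugs, open at the top, 64 mm across, 76 mm high, handle sticking out about 36 mm to its +y side. The point is on its axis, 38 mm above its underside; z up. Mugs, dish, knife and mats stand directly on the bar top (height 0), in any arrangement over two rows, neighbours at least 130 mm apart between centres.
- small_mug_mid (a point): The smaller matte black mug, 46 mm across, 50 mm high, handle sticking out about 36 mm to its +y side. The point is on its axis, 25 mm above its underside; z up.
- butter_dish_mid (a point): White ceramic butter dish with its lid, one solid piece: an upright block 58 mm along its x, 100 mm along its y (lengthwise), 50 mm high, straight-sided, with a 11 mm high, 20 mm wide knob on top. The point is the centre of the block, 25 mm above its underside.
- butter_knife_mid (a point): Flat dark wooden butter knife lying on the bar, 130 mm long along its x, 10 mm thick; handle 18 mm wide from -65 mm to +15 mm along x, blade 28 mm wide from +15 mm to +65 mm. The point is half-way along its length, 5 mm above its underside; it balances near there.
- big_round_mat: Grey felt mat for the big mug, a disc 94 mm across and 4 mm thick, fixed to the bar. Origin at the centre of its underside, z up.
- small_round_mat: Grey felt mat for the small mug, a disc 68 mm across and 4 mm thick, fixed to the bar. Origin at the centre of its underside.
- oblong_mat: Grey felt mat for the butter dish, 84 mm along its x and 126 mm along its y (lengthwise), 4 mm thick, fixed to the bar. Origin at the centre of its underside.
- strip_mat: Grey felt mat for the butter knife, a strip 150 mm along its x (lengthwise) and 40 mm along its y, 4 mm thick, fixed to the bar. Origin at the centre of its underside.
- teapot: White teapot with lid at the left end of the bar, to be left alone: 145 mm across, 134 mm high, spout reaching 130 mm to its +x and handle 111 mm to its -x. Origin at the centre of its underside.
- egg_cup: Empty red plastic egg cup at the right end of the bar, to be left alone: 48 mm across, 54 mm high. Origin at the centre of its underside.
Not all that is in view belongs to the job. Leave any pink look-alike of the oblong_mat alone.

How it is judged:
At the end, for the whole second after the job is handed in: Mugs, dish and knife rest on their own mats, released and still, upright (knife flat) within 7 degrees, centres within 13 mm of the mat's centre; dish and knife lengthwise within 11 degrees of their mats, either way round; teapot and egg cup within 20 mm of where they stood (horizontal distance between big_mug_mid and big_round_mat below 0.013 m and z of big_mug_mid in the frame of big_round_mat between 0.039 and 0.046 m and angle between each of big_mug_mid, small_mug_mid, butter_dish_mid, butter_knife_mid's own z axis and vertical below 0.12 rad and linear speed of each of big_mug, small_mug, butter_dish, butter_knife below 0.02 m/s and angular speed of each of big_mug, small_mug, butter_dish, butter_knife below 0.2 rad/s and horizontal distance between small_mug_mid and small_round_mat below 0.013 m and z of small_mug_mid in the frame of small_round_mat between 0.026 and 0.033 m and horizontal distance between butter_dish_mid and oblong_mat below 0.013 m and z of butter_dish_mid in the frame of oblong_mat between 0.026 and 0.033 m and angle between the x axis of butter_dish_mid and the x axis of oblong_mat, either way round below 0.2 rad and horizontal distance between butter_knife_mid and strip_mat below 0.013 m and z of butter_knife_mid in the frame of strip_mat between 0.006 and 0.013 m and angle between the x axis of butter_knife_mid and the x axis of strip_mat, either way round below 0.2 rad and distance of each of teapot, egg_cup from where it was at the start of the episode below 0.02 m); the robot touches nothing.
It fails at once if the teapot is shifted by more than 20 mm (distance of teapot from where it was at the start of the episode above 0.02 m).
It fails at once if the egg cup is shifted by more than 20 mm (distance of egg_cup from where it was at the start of the episode above 0.02 m).
It also fails if it takes over 120 s, if anything falls off the work surface, if the arm or the gripper's body presses on something with over 40 N, if the wrist force passes 120 N, or if a joint passes its speed limit or range.

### The arm

A 6-joint arm with a two-finger parallel gripper is mounted at the origin on the work surface. World frame = base frame: x ahead of the robot, y to its left, z up, the work surface at z = 0. Lengths are in m, angles in rad, forces in N, time in s.
With the tool pointing down it reaches from about 0.35 to 0.775 m from the base axis. Payload 5.5 kg.
Tool frame: the origin (TCP) lies on the centre line of the jaws, within the pads' length; the fingertips stand 25 mm ahead of it and the grasp point (between the pads) lies 6 mm ahead of it (ctrl.tips_ahead is the distance from the TCP to the fingertips, in m); z points along the fingers, x is the direction in which the jaws open and shut, and the axes are right-handed (so a half turn about z gives the same grasp; the last joint's range is limited). The gripper opens to 85 mm and grips with 20 to 120 N. Pads are 22 mm wide; open, the fingers measure 114 mm over their backs; the gripper's body (76 mm by 85 mm) begins 54 mm behind the grasp point. The pads swing forward as they close: fully open they stand 13 mm farther back than shut.
Start: joints at [1.139, 0.313, 0.046, 1.304, 0, 1.431], TCP at [0.165, 0.551, 0.256] pointing down, gripper open.
Joint ranges: [-2.76, 2.76], [-0.86, 1.69], [-1.03, 1.26], [-2.2, 2.34], [-1.47, 1.5], [-3.14, 3.14]. Speed limits (rad/s): [2.57, 2.57, 3.14, 3.14, 3.14, 3.14].

### API

Orientations are given as a rotation vector (axis times angle).
In Python, from workcell import state, eyes, sign_off, ctrl gives the robot as it stands.
- The arm moves only by the tool send_rows, never from a script. Its argument "motion" is a list of rows, each an object of numbers: "tx", "ty", "tz": the shift along the tool's x, y, z in units of 25 mm (1.0 is 25 mm); "twist": the turn about the tool's z in units of 8 degrees (1.0 is 8 degrees). In form: [{"tx": .., "ty": .., "tz": .., "twist": ..}, ...]. A call has 1 to 10 rows; each row shifts and turns the commanded pose from where the row before left it, along the tool's axes as they then stand; what a row does not reach is not made up. A row lasts 1/10 s, in which the tool goes at most 50 mm and 8.59 degrees, less where a joint would pass 70% of its speed; a pose out of reach is approached as far as the arm can. A call is refused whole if a number of a shift passes 1 or a number of a turn 1, either way. A call with a gripper value outside its range is refused whole. "gripper" is the opening, from 0 (shut) to 1 (fully open), set as the call begins (left out, the last holds). The fingers move at their own pace and stop on an object; the grip force is fixed at half the most. Time passes only in rows, so rows that do not move let the fingers close. It gives the time, the measured TCP pose, the force and the opening at its end, in the units of the state.
- state(): the state, without advancing time (a new reading comes with each control period).
- eyes.snapshot(name): name is "side" or "top" or "wrist"; returns a dict with "img" (420x560x3 uint8, red, green, blue), "fov_y" (degrees; the focal length in pixels is half the picture's height over the tangent of half this angle, whatever the lens; pixels are square), "cx", "cy" (the principal point, pixels), "distortion" ([k1, k2, p1, p2, k3] as OpenCV has them; the pictures are not rectified), "world_from_camera" (4x4, takes a point from camera to world coordinates). Camera axes: x right, y down, z forward; pixel columns grow to the right and rows downward; lengths in m; the calibration is good to about 2 mm. A picture is of the moment at which its call begins. There is no depth.
- sign_off(): hands the job in, once; it reports no verdict.
The state is a dict: "time": time; "q": joint angles; "qvel": joint speeds; "effort": joint torques, N m; "ee_pos": TCP position; "tool_rot": TCP orientation; "ft_force": force on the tool from outside, world axes, zero at the start; "wrist_torque": the same for the moment, N m; "finger_gap": finger opening in m.
Only numpy, scipy, OpenCV 4.12 (cv2) and the standard library are available. Lean on these libraries where they do the work, as an engineer would, in place of code of your own. Each camera call takes 0.05 s, during which the arm holds its last target. There are 200 camera calls.

## Working session

There is one attempt and no reset: what is moved stays moved. The work goes in short steps, Python scripts to look and compute and a tool call to move; the robot and the scene stay as the last step left them, time stands still between calls to the robot, and variables do not carry over. Pictures are saved under pics/ and viewed, on a budget of 14 in all, crops included, one or two more only if the job needs it, and the job is handed in when it is done.

Besides the shell and the picture viewer there is one more tool, called after "Emit:" as name([rows], argument=value, ...), one row to a line, values as JSON. send_rows: Moves the arm, as the interface text tells. Its arguments: {"type":"object","properties":{"motion":{"type":"array","items":{"type":"object","properties":{"tx":{"type":"number"},"ty":{"type":"number"},"tz":{"type":"number"},"twist":{"type":"number"}}}},"gripper":{"type":"number"}},"required":["motion"]}

```bash
mkdir -p pics; ls; python3 - <<'E'
from workcell import state, eyes, ctrl
import cv2,pickle
s=state();print(s, ctrl.tips_ahead)
for n in("top","side"):
    d=eyes.snapshot(n);pickle.dump(d,open(n+".pkl","wb"))
    cv2.imwrite(f"pics/{n}0.png",cv2.resize(d["img"][:,:,::-1],(800,600)))
    print(n,d["fov_y"],d["cx"],d["cy"],d["distortion"],d["world_from_camera"].round(4).tolist())
E
```

```text
pics
{'time': 0.0, 'q': array([1.13941959e+00, 3.13996563e-01, 4.49924647e-02, 1.30362310e+00,
       3.23652080e-07, 1.43119479e+00]), 'qvel': array([ 1.01267887e-04, -6.65842265e-04,  9.75724075e-04,  7.71473582e-04,
       -1.07310369e-03, -9.16041732e-05]), 'effort': array([ 4.57058222e-04, -4.80626786e+01,  2.98533297e+01,  1.94089237e-02,
        4.86272552e-05, -2.73035354e-07]), 'ee_pos': array([0.16521229, 0.55026413, 0.25541655]), 'tool_rot': array([ 2.52007132,  1.87438707, -0.00252352]), 'ft_force': array([0.10227671, 0.36391874, 0.06590387]), 'wrist_torque': array([-0.00972513,  0.05891413,  0.01723254]), 'finger_gap': 0.08532890883969871} 0.025
top 55.49370345649652 277.58027889178453 207.9748534768174 [0.00842061 0.         0.         0.         0.        ] [[0.0171, -0.993, 0.117, 0.4777], [-0.9998, -0.0155, 0.0143, 0.0107], [-0.0124, -0.1172, -0.993, 1.1743], [0.0, 0.0, 0.0, 1.0]]
side 46.67625509395027 278.0529997529043 207.3689566934341 [0.05232594 0.         0.         0.         0.        ] [[0.6758, -0.4945, 0.5466, -0.2147], [-0.737, -0.4651, 0.4905, -0.7511], [0.0117, -0.7343, -0.6787, 1.1116], [0.0, 0.0, 0.0, 1.0]]
```

View pics/top0.png

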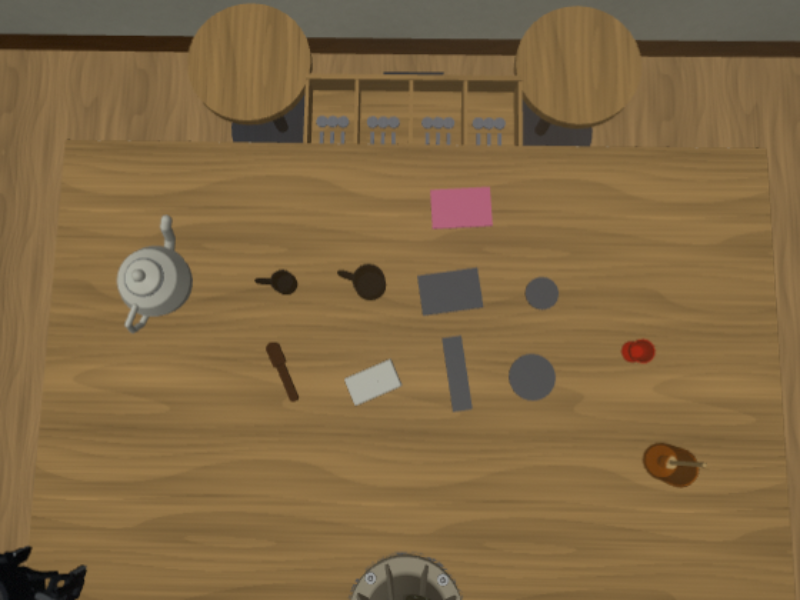

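View pics/side0.png

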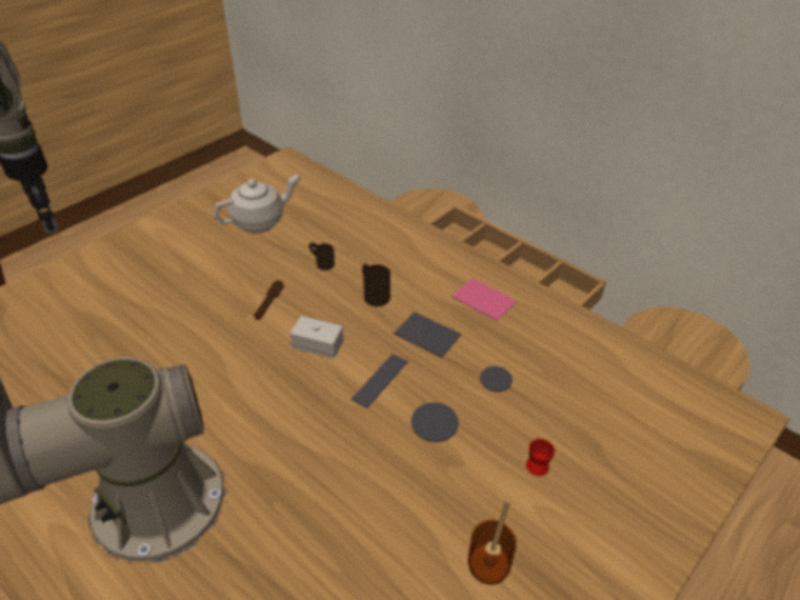

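Candidates in the top picture (800x600 px):
- Mugs: small (285,282) and big (369,282). The honey pot (670,465) is not one.
- Knife (283,372), with no rival. Dish (372,382), not the white teapot (153,280).
- Oblong mat: grey (450,291), not the pink one (461,208).
- Round mats: small (541,293), big (531,377). Strip mat (457,373).

Next I fit silhouettes in both views.

```bash
cat > fit.py <<'E'
import cv2,numpy as np
from scipy.optimize import minimize
def proj(P,d):
    f=210/np.tan(np.radians(d["fov_y"]/2)); W=np.linalg.inv(d["world_from_camera"])
    K=np.array([[f,0,d["cx"]],[0,f,d["cy"]],[0,0,1.]])
    return cv2.projectPoints(np.asarray(P,float),cv2.Rodrigues(W[:3,:3])[0],W[:3,3],K,np.array(d["distortion"],float))[0][:,0]
def box(x0,x1,y0,y1,z0,z1): return np.array([[x,y,z] for x in(x0,x1) for y in(y0,y1) for z in(z0,z1)])
def cyl(r,z0,z1):
    a=np.linspace(0,2*np.pi,40); return np.array([[r*np.cos(t),r*np.sin(t),z] for t in a for z in(z0,z1)])
M={"big_mug":[cyl(.032,0,.076),box(0,.0,.03,.066,.018,.058)+0],
"small_mug":[cyl(.023,0,.05),box(0,0,.02,.057,.013,.04)],
"dish":[box(-.029,.029,-.05,.05,0,.05),cyl(.01,.05,.061)],
"knife":[box(-.065,.015,-.009,.009,0,.01),box(.015,.065,-.014,.014,0,.01)],
"big_mat":[cyl(.047,0,.004)],"small_mat":[cyl(.034,0,.004)],
"oblong":[box(-.042,.042,-.063,.063,0,.004)],"strip":[box(-.075,.075,-.02,.02,0,.004)]}
for k,h in(("big_mug",.005),("small_mug",.005)):
    b=M[k][1]; M[k][1]=np.vstack([b+[h,0,0],b-[h,0,0]])
S=8
def mask(d,kind):
    im=cv2.resize(d["img"],None,fx=S,fy=S,interpolation=cv2.INTER_CUBIC).astype(int)
    R,G,B=im[...,0],im[...,1],im[...,2]; s=R-B
    if kind=="mat": return (s<18)&(R<115)&(R>40)
    if kind=="mug": return R<62
    if kind=="knife": return R<95
    return (s<45)&(R>125)&(G>115)
def render(name,p,d,shape,z=0,off=(0,0)):
    c,s=np.cos(p[2]),np.sin(p[2]); m=np.zeros(shape,np.uint8)
    for P in M[name]:
        Q=P@np.array([[c,s,0],[-s,c,0],[0,0,1]])+[p[0],p[1],z]
        q=(proj(Q,d)+.5)*S-.5-np.array(off)
        cv2.fillConvexPoly(m,cv2.convexHull(np.round(q).astype(np.int32)),1)
    return m
def fit(name,p0,ds,z=0,win=45):
    kind="mat" if name in("big_mat","small_mat","oblong","strip") else "mug" if "mug" in name else name
    data=[]
    for d in ds:
        u,v=proj([[p0[0],p0[1],z+.02]],d)[0]; x0,x1,y0,y1=[int(max(0,t))*S for t in(u-win,u+win,v-win,v+win)]
        m=mask(d,kind)[y0:y1,x0:x1].astype(np.uint8)
        n,L,st,ce=cv2.connectedComponentsWithStats(m)
        j=1+np.argmax(st[1:,4]-np.hypot(*(ce[1:]-win*S).T)*S) if n>1 else 0
        data.append((d,(L==j).astype(np.uint8),(x0,y0)))
    def cost(p): return sum(np.count_nonzero(render(name,p,d,m.shape,z,o)!=m) for d,m,o in data)/S/S
    best=None
    for a in p0[2] if np.ndim(p0[2]) else [p0[2]]:
        q=np.array([p0[0],p0[1],a])
        for sc in(.02,.004):
            r=minimize(cost,q,method="Nelder-Mead",options=dict(initial_simplex=np.vstack([q,q+np.diag([sc,sc,sc*12])]),xatol=1e-4,fatol=.05)); q=r.x
        if best is None or r.fun<best.fun: best=r
    return best.x,best.fun,sum(m.sum() for _,m,_ in data)/S/S
E
cat > go.py <<'E'
import pickle,numpy as np,cv2
from fit import *
T,D=[pickle.load(open(n+".pkl","rb")) for n in("top","side")]
px={"small_mug":(285,282,.05),"big_mug":(369,282,.07),"dish":(372,382,.03),"knife":(283,372,0),"oblong":(450,291,0),"small_mat":(541,293,0),"strip":(457,373,0),"big_mat":(531,377,0)}
def ground(u,v,z,d):
    r=minimize(lambda p:((proj([[p[0],p[1],z]],d)[0]-[u,v])**2).sum(),[.5,0],method="Nelder-Mead");return r.x
A=np.arange(-3,3.2,.6)
vis=T["img"].copy()
for k,(u,v,z) in px.items():
    g=ground(u*.7,v*.7,z,T)
    aa=[0] if k.endswith("mat") else A
    a,b=fit(k,(*g,aa),[T]),None
    b=fit(k,(a[0][0],a[0][1],a[0][2]),[T,D]); c=fit(k,(a[0][0],a[0][1],a[0][2]),[D])
    print(k,a[0].round(4),round(a[1]),round(a[2]),"| side",c[0].round(4),round(c[1]),round(c[2]),"| both",b[0].round(4),round(b[1]))
E
python3 go.py; python3 - <<'E'
import pickle
for n in("top","side"):
    i=pickle.load(open(f"{n}.pkl","rb"))["img"]
    for u,v in ([(285,282),(369,282),(372,382),(283,372),(450,291),(541,293),(600,300),(330,330)] if n=="top" else [(325,257),(378,285),(316,328),(269,297),(427,335),(496,379),(376,383)]): print(n,u,v,i[int(v*.7),int(u*.7)])
E
```

```text
small_mug [ 0.6397  0.2588 -0.0857] 49 265 | side [0.8021 0.6632 0.2534] 418 418 | both [ 0.6386  0.2579 -0.1306] 738
big_mug [ 0.6404  0.0824 -0.3302] 63 472 | side [ 0.647   0.0901 -0.4586] 93 448 | both [ 0.6407  0.0844 -0.3422] 165
dish [ 0.443   0.072  -2.7203] 25 743 | side [ 0.4595  0.0925 -3.1372] 373 459 | both [ 0.4429  0.0726 -2.7249] 461
knife [ 0.6283  0.0577 -4.6148] 435 435 | side [ 0.6476  0.1181 -5.5174] 800 612 | both [ 0.6406  0.0872 -5.2442] 1228
oblong [ 0.6308 -0.0815 -2.9824] 69 1147 | side [ 0.6371 -0.0763 -2.9922] 110 684 | both [ 0.6309 -0.0814 -2.9817] 191
small_mat [ 0.6298 -0.2708  0.0131] 40 386 | side [ 0.812  -0.0708 -0.8669] 365 365 | both [ 0.6307 -0.2703  0.0586] 742
strip [ 0.4633 -0.0967 -2.9793] 57 670 | side [ 0.6221 -0.1066 -4.5987] 239 562 | both [ 0.4633 -0.0967 -2.9792] 1185
big_mat [ 0.6967 -0.0175 -1.6   ] 670 670 | side [ 0.6362 -0.0909 -0.7539] 256 684 | both [ 0.6335 -0.0915 -0.5419] 709
top 285 282 [44 36 26]
top 369 282 [48 38 27]
top 372 382 [172 171 161]
top 283 372 [65 42 23]
top 450 291 [81 80 79]
top 541 293 [82 80 78]
top 600 300 [136 108  66]
top 330 330 [131 104  64]
side 325 257 [45 29 21]
side 378 285 [39 31 20]
side 316 328 [171 163 151]
side 269 297 [63 39 23]
side 427 335 [74 71 70]
side 496 379 [73 68 65]
side 376 383 [78 76 73]
```

```bash
python3 - <<'E'
s=open('fit.py').read()
s=s.replace('''j=1+np.argmax(st[1:,4]-np.hypot(*(ce[1:]-win*S).T)*S) if n>1 else 0''','''j=1+np.argmin([1e9 if st[i,4]<40*S*S else np.hypot(*(ce[i]-win*S)) for i in range(1,n)])''')
open('fit.py','w').write(s)
E
python3 go.py
```

```text
small_mug [ 0.6397  0.2588 -0.0857] 49 265 | side [ 0.6444  0.2661 -0.2034] 66 198 | both [ 0.6392  0.2588 -0.114 ] 122
big_mug [ 0.6404  0.0824 -0.3302] 63 472 | side [ 0.647   0.0901 -0.4586] 93 448 | both [ 0.6407  0.0844 -0.3422] 165
dish [ 0.443   0.072  -2.7203] 25 743 | side [ 0.4595  0.0925 -3.1372] 373 459 | both [ 0.4429  0.0726 -2.7249] 461
knife [ 0.6283  0.0577 -4.6148] 435 435 | side [ 0.6724  0.1139 -5.7346] 307 506 | both [ 0.646   0.0899 -5.1908] 788
oblong [ 0.6308 -0.0815 -2.9824] 69 1147 | side [ 0.6371 -0.0763 -2.9922] 110 684 | both [ 0.6309 -0.0814 -2.9817] 191
small_mat [ 0.6298 -0.2708  0.0131] 40 386 | side [ 0.6365 -0.2674  0.3712] 62 272 | both [ 0.6304 -0.2701  0.1228] 106
strip [ 0.4633 -0.0967 -2.9793] 57 670 | side [ 0.4689 -0.0938 -3.0123] 109 450 | both [ 0.4633 -0.0967 -2.9791] 170
big_mat [ 0.6967 -0.0175 -1.6   ] 670 670 | side [ 0.6362 -0.0909 -0.7539] 256 684 | both [ 0.6335 -0.0915 -0.5419] 709
```

```bash
cat > go2.py <<'E'
exec(open('go.py').read().split("A=np")[0])
for k,g in {"knife":(.465,.26),"big_mat":(.455,-.25),"dish":(.443,.072)}.items():
    print(k, ground(*[t*.7 for t in px[k][:2]],0,T))
    aa=[0] if k=="big_mat" else [-2.72] if k=="dish" else np.arange(-3,3.2,.6)
    a=fit(k,(*g,aa),[T]); c=fit(k,(a[0][0],a[0][1],a[0][2]),[D],win=35)
    print(k,a[0].round(4),round(a[1]),round(a[2]),"| side",c[0].round(4),round(c[1]),round(c[2]))
E
python3 go2.py
```

```text
knife [0.45     0.024875]
knife [0.4606 0.2577 0.4447] 38 335 | side [0.4655 0.2614 0.4766] 64 171
big_mat [ 0.45     -0.024125]
big_mat [ 0.4584 -0.2486  0.0759] 53 794 | side [ 0.4643 -0.2453 -0.0203] 88 655
dish [0.4375    0.0248125]
dish [ 0.4424  0.073  -2.7172] 26 743 | side [ 0.4607  0.095  -3.1473] 375 459
```

```bash
cat > plan.py <<'E'
import sys,numpy as np
from scipy.spatial.transform import Rotation as Rn
from workcell import state
def plan(x,y,z,yaw,twist_first=False):
    s=state(); R=Rn.from_rotvec(s["tool_rot"]).as_matrix(); cur=np.arctan2(R[1,0],R[0,0])
    dy=(yaw-cur+np.pi/2)%np.pi-np.pi/2
    if twist_first: R=R@Rn.from_euler('z',-dy).as_matrix()
    d=R.T@(np.array([x,y,z])-s["ee_pos"])/.025
    print("t",s["time"].round(2),"pos",s["ee_pos"].round(4),"yaw",round(cur,3),"tilt",(R[:,2]).round(3),"gap",round(s["finger_gap"],4),"F",s["ft_force"].round(1),"q6",round(s["q"][5],2))
    print("total t",d.round(2),"twist",round(-dy/np.radians(8),2),"| per row n=",(n:=int(np.ceil(abs(d).max()/.95))),(d/max(n,1)).round(2))
if __name__=="__main__":
    a=[float(v) for v in sys.argv[1:5]]; plan(*a,len(sys.argv)>5)
E
python3 plan.py .446 .075 .22 .42
```

```text
Traceback (most recent call last):
  File "plan.py", line 12, in <module>
    a=[float(v) for v in sys.argv[1:5]]; plan(*a,len(sys.argv)>5)
                                         ~~~~^^^^^^^^^^^^^^^^^^^^
  File "plan.py", line 9, in plan
    print("t",s["time"].round(2),"pos",s["ee_pos"].round(4),"yaw",round(cur,3),"tilt",(R[:,2]).round(3),"gap",round(s["finger_gap"],4),"F",s["ft_force"].round(1),"q6",round(s["q"][5],2))
              ^^^^^^^^^^^^^^^
AttributeError: 'float' object has no attribute 'round'
```

```bash
sed -i 's/s\["time"\].round(2)/round(s["time"],2)/' plan.py; python3 plan.py .446 .075 .22 .42
```

```text
t 0.1 pos [0.1653 0.5503 0.2555] yaw 1.279 tilt [-0.001 -0.002 -1.   ] gap 0.0855 F [0.2 0.  0.3] q6 1.43
total t [-14.98  16.22   1.44] twist 6.15 | per row n= 18 [-0.83  0.9   0.08]
```

Emit:
send_rows([
  {"tx": -0.83, "ty": 0.9, "tz": 0.08},
  {"tx": -0.83, "ty": 0.9, "tz": 0.08},
  {"tx": -0.83, "ty": 0.9, "tz": 0.08},
  {"tx": -0.83, "ty": 0.9, "tz": 0.08},
  {"tx": -0.83, "ty": 0.9, "tz": 0.08},
  {"tx": -0.83, "ty": 0.9, "tz": 0.08},
  {"tx": -0.83, "ty": 0.9, "tz": 0.08},
  {"tx": -0.83, "ty": 0.9, "tz": 0.08},
  {"tx": -0.83, "ty": 0.9, "tz": 0.08},
], gripper=1)

```text
invalid input
```

Emit:
send_rows([
  {"tx": -0.83, "ty": 0.9, "tz": 0.08},
  {"tx": -0.83, "ty": 0.9, "tz": 0.08},
  {"tx": -0.83, "ty": 0.9, "tz": 0.08},
  {"tx": -0.83, "ty": 0.9, "tz": 0.08},
  {"tx": -0.83, "ty": 0.9, "tz": 0.08},
  {"tx": -0.83, "ty": 0.9, "tz": 0.08},
  {"tx": -0.83, "ty": 0.9, "tz": 0.08},
  {"tx": -0.83, "ty": 0.9, "tz": 0.08},
  {"tx": -0.83, "ty": 0.9, "tz": 0.08},
])

```text
invalid input
```

Emit:
send_rows([
  {"twist": 1},
  {"twist": 1},
  {"twist": 1},
  {"twist": 1},
  {"twist": 1},
  {"twist": 1},
  {"twist": 0.15},
  {},
])

```text
invalid input
```

```bash
cat > look.py <<'E'
import sys,pickle,cv2
from workcell import eyes
d=eyes.snapshot("wrist");pickle.dump(d,open("wrist.pkl","wb"));cv2.imwrite(sys.argv[1],d["img"][:,:,::-1])
print(d["fov_y"],d["world_from_camera"].round(3).tolist())
E
python3 plan.py .446 .075 .22 .42; python3 look.py pics/w1.png
```

```text
t 0.1 pos [0.1653 0.5503 0.2555] yaw 1.279 tilt [-0.001 -0.002 -1.   ] gap 0.0855 F [0.2 0.  0.3] q6 1.43
total t [-14.98  16.22   1.44] twist 6.15 | per row n= 18 [-0.83  0.9   0.08]
65.0552587459977 [[0.288, 0.916, 0.28, 0.094], [0.958, -0.275, -0.085, 0.571], [-0.001, 0.292, -0.956, 0.374], [0.0, 0.0, 0.0, 1.0]]
```

View pics/w1.png

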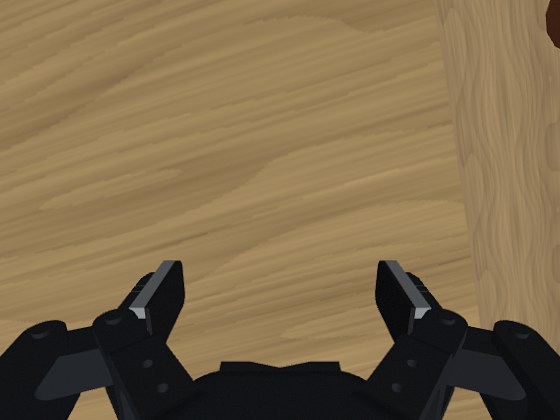

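The moves were refused, so that picture shows only bare bar and the open jaws at (165,290) and (395,290). Rows probably need all four fields.

Emit:
send_rows([
  {"tx": -0.83, "ty": 0.9, "tz": 0.08, "twist": 0},
  {"tx": -0.83, "ty": 0.9, "tz": 0.08, "twist": 0},
  {"tx": -0.83, "ty": 0.9, "tz": 0.08, "twist": 0},
  {"tx": -0.83, "ty": 0.9, "tz": 0.08, "twist": 0},
  {"tx": -0.83, "ty": 0.9, "tz": 0.08, "twist": 0},
  {"tx": -0.83, "ty": 0.9, "tz": 0.08, "twist": 0},
  {"tx": -0.83, "ty": 0.9, "tz": 0.08, "twist": 0},
  {"tx": -0.83, "ty": 0.9, "tz": 0.08, "twist": 0},
  {"tx": -0.83, "ty": 0.9, "tz": 0.08, "twist": 0},
], gripper=1)

```text
time: 1.05
ee_pos: [0.3059, 0.3124, 0.2381]
tool_rot: [-2.521, -1.875, 0.0]
ft_force: [-0.4, 0.6, 0.2]
finger_gap: 0.0852
```

Emit:
send_rows([
  {"tx": -0.83, "ty": 0.9, "tz": 0.08, "twist": 0},
  {"tx": -0.83, "ty": 0.9, "tz": 0.08, "twist": 0},
  {"tx": -0.83, "ty": 0.9, "tz": 0.08, "twist": 0},
  {"tx": -0.83, "ty": 0.9, "tz": 0.08, "twist": 0},
  {"tx": -0.83, "ty": 0.9, "tz": 0.08, "twist": 0},
  {"tx": -0.83, "ty": 0.9, "tz": 0.08, "twist": 0},
  {"tx": -0.83, "ty": 0.9, "tz": 0.08, "twist": 0},
  {"tx": -0.83, "ty": 0.9, "tz": 0.08, "twist": 0},
  {"tx": -0.83, "ty": 0.9, "tz": 0.08, "twist": 0},
])

```text
time: 1.95
ee_pos: [0.4462, 0.0753, 0.2201]
tool_rot: [-2.521, -1.875, 0.0]
ft_force: [0.9, 0.6, -0.9]
finger_gap: 0.0855
```

Emit:
send_rows([
  {"tx": 0, "ty": 0, "tz": 0, "twist": 1},
  {"tx": 0, "ty": 0, "tz": 0, "twist": 1},
  {"tx": 0, "ty": 0, "tz": 0, "twist": 1},
  {"tx": 0, "ty": 0, "tz": 0, "twist": 1},
  {"tx": 0, "ty": 0, "tz": 0, "twist": 1},
  {"tx": 0, "ty": 0, "tz": 0, "twist": 1},
  {"tx": 0, "ty": 0, "tz": 0, "twist": 0.15},
  {"tx": 0, "ty": 0, "tz": 0, "twist": 0},
])

```text
time: 2.75
ee_pos: [0.4457, 0.0765, 0.2202]
tool_rot: [-3.072, -0.659, 0.0]
ft_force: [0.7, 0.4, 0.3]
finger_gap: 0.0857
```

```bash
python3 plan.py .446 .075 .22 .42; python3 look.py pics/w2.png
```

```text
t 2.75 pos [0.4457 0.0765 0.2202] yaw 0.423 tilt [-0.  0. -1.] gap 0.0857 F [0.7 0.4 0.3] q6 1.14
total t [-0.01  0.06  0.01] twist 0.02 | per row n= 1 [-0.01  0.06  0.01]
65.0552587459977 [[0.912, 0.392, 0.12, 0.416], [0.41, -0.872, -0.266, 0.144], [0.0, 0.292, -0.956, 0.339], [0.0, 0.0, 0.0, 1.0]]
```

View pics/w2.png

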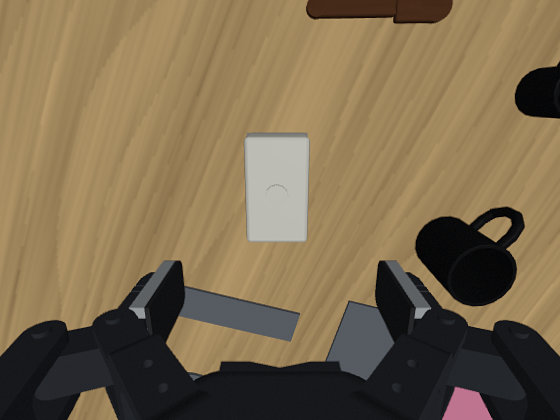

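The dish is at (277,190), in line with the jaws. The big mug is at (465,265), handle at (500,225).

```bash
cat > wf.py <<'E'
import sys,pickle
from fit import *
d=pickle.load(open("wrist.pkl","rb"))
k,x,y,a=sys.argv[1],*map(float,sys.argv[2:5]); z=float(sys.argv[6]) if len(sys.argv)>6 else 0
r=fit(k,(x,y,a),[d],z,win=int(sys.argv[5]) if len(sys.argv)>5 else 80)
print(k,r[0].round(4),round(r[1]),round(r[2]))
E
python3 wf.py dish .443 .073 .42; python3 wf.py big_mug .64 .083 -.33
```

```text
dish [0.4451 0.0719 0.4193] 345 6790
big_mug [ 0.6433  0.0831 -0.3546] 925 6934
```

```bash
python3 plan.py .445 .072 .042 .42
```

```text
t 2.8 pos [0.4457 0.0765 0.2202] yaw 0.423 tilt [-0.  0. -1.] gap 0.0854 F [ 0.7 -0.7  1.6] q6 1.14
total t [-0.1   0.15  7.13] twist 0.02 | per row n= 8 [-0.01  0.02  0.89]
```

Emit:
send_rows([
  {"tx": -0.1, "ty": 0.15, "tz": 0.9, "twist": 0},
  {"tx": 0, "ty": 0, "tz": 1, "twist": 0},
  {"tx": 0, "ty": 0, "tz": 1, "twist": 0},
  {"tx": 0, "ty": 0, "tz": 1, "twist": 0},
  {"tx": 0, "ty": 0, "tz": 0.9, "twist": 0},
  {"tx": 0, "ty": 0, "tz": 0.8, "twist": 0},
  {"tx": 0, "ty": 0, "tz": 0.8, "twist": 0},
  {"tx": 0, "ty": 0, "tz": 0.7, "twist": 0},
  {"tx": 0, "ty": 0, "tz": 0, "twist": 0},
])

```text
time: 3.7
ee_pos: [0.4432, 0.0721, 0.0409]
tool_rot: [-3.071, -0.658, 0.007]
ft_force: [-0.2, 0.4, 0.3]
finger_gap: 0.0854
```

Emit:
send_rows([
  {"tx": 0, "ty": 0, "tz": 0, "twist": 0},
  {"tx": 0, "ty": 0, "tz": 0, "twist": 0},
  {"tx": 0, "ty": 0, "tz": 0, "twist": 0},
  {"tx": 0, "ty": 0, "tz": 0, "twist": 0},
  {"tx": 0, "ty": 0, "tz": 0, "twist": 0},
  {"tx": 0, "ty": 0, "tz": 0, "twist": 0},
  {"tx": 0, "ty": 0, "tz": 0, "twist": 0},
], gripper=0)

```text
time: 4.4
ee_pos: [0.446, 0.072, 0.044]
tool_rot: [3.072, 0.656, 0.003]
ft_force: [-1.1, 0.0, 7.0]
finger_gap: 0.0571
```

Emit:
send_rows([
  {"tx": 0, "ty": 0, "tz": -0.4, "twist": 0},
  {"tx": 0, "ty": 0, "tz": -0.6, "twist": 0},
  {"tx": 0, "ty": 0, "tz": -0.8, "twist": 0},
  {"tx": 0, "ty": 0, "tz": -0.8, "twist": 0},
  {"tx": 0, "ty": 0, "tz": -0.8, "twist": 0},
  {"tx": 0, "ty": 0, "tz": -0.8, "twist": 0},
  {"tx": 0, "ty": 0, "tz": 0, "twist": 0},
])

```text
time: 5.1
ee_pos: [0.4467, 0.0721, 0.1504]
tool_rot: [3.071, 0.656, 0.007]
ft_force: [-0.2, 0.7, -3.9]
finger_gap: 0.0573
```

```bash
python3 plan.py .633 -.0815 .147 .16 1
```

```text
t 5.1 pos [0.4467 0.0721 0.1504] yaw 0.421 tilt [ 0.005  0.    -1.   ] gap 0.0573 F [-0.2  0.7 -3.9] q6 1.13
total t [6.38 7.25 0.17] twist 1.87 | per row n= 8 [0.8  0.91 0.02]
```

Emit:
send_rows([
  {"tx": 0, "ty": 0, "tz": 0, "twist": 0.9},
  {"tx": 0, "ty": 0, "tz": 0, "twist": 0.97},
  {"tx": 0.8, "ty": 0.9, "tz": 0, "twist": 0},
  {"tx": 0.8, "ty": 0.9, "tz": 0, "twist": 0},
  {"tx": 0.8, "ty": 0.9, "tz": 0, "twist": 0},
  {"tx": 0.8, "ty": 0.9, "tz": 0, "twist": 0},
  {"tx": 0.8, "ty": 0.9, "tz": 0, "twist": 0},
  {"tx": 0.8, "ty": 0.9, "tz": 0, "twist": 0},
  {"tx": 0.8, "ty": 0.9, "tz": 0.1, "twist": 0},
  {"tx": 0.8, "ty": 0.9, "tz": 0.1, "twist": 0},
])

```text
time: 6.1
ee_pos: [0.6317, -0.0809, 0.141]
tool_rot: [-3.131, -0.25, 0.004]
ft_force: [1.1, -0.4, -4.0]
finger_gap: 0.0571
```

Emit:
send_rows([
  {"tx": 0, "ty": 0, "tz": 0, "twist": 0},
  {"tx": 0, "ty": 0, "tz": 0, "twist": 0},
  {"tx": 0, "ty": 0, "tz": 0, "twist": 0},
])

```text
time: 6.4
ee_pos: [0.6303, -0.0796, 0.1416]
tool_rot: [-3.13, -0.25, 0.004]
ft_force: [0.8, 0.7, -3.9]
finger_gap: 0.057
```

```bash
python3 plan.py .633 -.0815 .05 .16; python3 look.py pics/w3.png
```

```text
t 6.4 pos [ 0.6303 -0.0796  0.1416] yaw 0.16 tilt [-0.003  0.001 -1.   ] gap 0.057 F [ 0.8  0.7 -3.9] q6 1.16
total t [0.1  0.1  3.66] twist -0.0 | per row n= 4 [0.03 0.02 0.92]
65.0552587459977 [[0.987, 0.152, 0.044, 0.619], [0.158, -0.945, -0.287, -0.007], [-0.003, 0.291, -0.957, 0.26], [0.0, 0.0, 0.0, 1.0]]
```

View pics/w3.png

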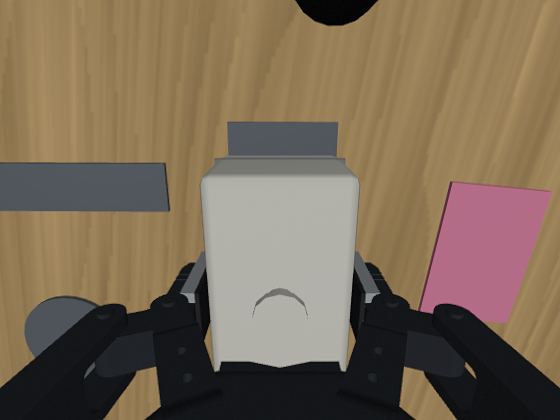

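The held dish is at (280,270), with the mat's far edge behind it at (283,122). The pink mat is apart at (490,250). I check this numerically.

```bash
python3 - <<'E'
import pickle
from fit import *
d=pickle.load(open("wrist.pkl","rb"))
def tr(P,x,y,a,z): 
    c,s=np.cos(a),np.sin(a); return np.array(P)@np.array([[c,s,0],[-s,c,0],[0,0,1]])+[x,y,z]
print("mat pred",proj(tr([[-.042,.063,.004],[.042,.063,.004]],.633,-.0815,.16,0),d).round(1).tolist())
print("dish top pred",proj(tr([[-.029,.05,.05],[.029,.05,.05],[0,0,.061]],.6303,-.0796,.16,.0985),d).round(1).tolist())
E
```

```text
mat pred [[227.1, 120.9], [337.9, 120.8]]
dish top pred [[194.4, 174.3], [361.8, 174.2], [278.2, 317.4]]
```

Emit:
send_rows([
  {"tx": 0.1, "ty": 0.1, "tz": 0.8, "twist": 0},
  {"tx": 0, "ty": 0, "tz": 0.8, "twist": 0},
  {"tx": 0, "ty": 0, "tz": 0.7, "twist": 0},
  {"tx": 0, "ty": 0, "tz": 0.6, "twist": 0},
  {"tx": 0, "ty": 0, "tz": 0.5, "twist": 0},
  {"tx": 0, "ty": 0, "tz": 0.3, "twist": 0},
  {"tx": 0, "ty": 0, "tz": 0, "twist": 0},
  {"tx": 0, "ty": 0, "tz": 0, "twist": 0},
])

```text
time: 7.25
ee_pos: [0.6347, -0.0823, 0.0508]
tool_rot: [3.132, 0.25, 0.001]
ft_force: [0.2, -0.6, -3.9]
finger_gap: 0.0569
```

Emit:
send_rows([
  {"tx": 0, "ty": 0, "tz": 0, "twist": 0},
  {"tx": 0, "ty": 0, "tz": 0, "twist": 0},
  {"tx": 0, "ty": 0, "tz": 0, "twist": 0},
  {"tx": 0, "ty": 0, "tz": 0, "twist": 0},
  {"tx": 0, "ty": 0, "tz": 0, "twist": 0},
], gripper=1)

```text
time: 7.75
ee_pos: [0.6348, -0.0824, 0.0507]
tool_rot: [3.132, 0.25, 0.001]
ft_force: [-0.9, 0.5, -0.3]
finger_gap: 0.0855
```

Emit:
send_rows([
  {"tx": 0, "ty": 0, "tz": -0.4, "twist": 0},
  {"tx": 0, "ty": 0, "tz": -0.8, "twist": 0},
  {"tx": 0, "ty": 0, "tz": -1, "twist": 0},
  {"tx": 0, "ty": 0, "tz": -1, "twist": 0},
  {"tx": 0, "ty": 0, "tz": -1, "twist": 0},
  {"tx": 0, "ty": 0, "tz": -1, "twist": 0},
  {"tx": 0, "ty": 0, "tz": -0.9, "twist": 0},
])

```text
time: 8.45
ee_pos: [0.6346, -0.0824, 0.2051]
tool_rot: [3.131, 0.25, 0.002]
ft_force: [0.4, 0.3, 0.7]
finger_gap: 0.0854
```

```bash
python3 plan.py .643 .083 .21 -.35
```

```text
t 8.45 pos [ 0.6346 -0.0824  0.2051] yaw 0.159 tilt [ 0.001 -0.    -1.   ] gap 0.0854 F [0.4 0.3 0.7] q6 1.16
total t [ 1.38 -6.48 -0.2 ] twist 3.65 | per row n= 7 [ 0.2  -0.93 -0.03]
```

Emit:
send_rows([
  {"tx": 0.2, "ty": -0.93, "tz": 0, "twist": 0},
  {"tx": 0.2, "ty": -0.93, "tz": 0, "twist": 0},
  {"tx": 0.2, "ty": -0.93, "tz": 0, "twist": 0},
  {"tx": 0.2, "ty": -0.93, "tz": 0, "twist": 0},
  {"tx": 0.2, "ty": -0.93, "tz": 0, "twist": 0},
  {"tx": 0.2, "ty": -0.93, "tz": 0, "twist": 0},
  {"tx": 0.2, "ty": -0.93, "tz": 0, "twist": 0},
])

```text
time: 9.15
ee_pos: [0.6433, 0.0848, 0.2037]
tool_rot: [-3.132, -0.25, -0.001]
ft_force: [0.9, -0.7, 0.1]
finger_gap: 0.0854
```

Emit:
send_rows([
  {"tx": 0, "ty": 0, "tz": 0, "twist": 0.9},
  {"tx": 0, "ty": 0, "tz": 0, "twist": 0.9},
  {"tx": 0, "ty": 0, "tz": 0, "twist": 0.9},
  {"tx": 0, "ty": 0, "tz": 0, "twist": 0.95},
  {"tx": 0, "ty": 0, "tz": 0, "twist": 0},
  {"tx": 0, "ty": 0, "tz": 0, "twist": 0},
])

```text
time: 9.75
ee_pos: [0.6433, 0.0839, 0.2033]
tool_rot: [-3.094, 0.543, -0.001]
ft_force: [-0.6, -0.5, 0.3]
finger_gap: 0.0853
```

```bash
python3 look.py pics/w4.png; python3 wf.py big_mug .643 .083 -.35 110; python3 wf.py small_mug .642 .259 -.1 80; python3 plan.py .643 .083 .056 -.35
```

```text
65.0552587459977 [[0.94, -0.326, -0.1, 0.669], [-0.341, -0.899, -0.274, 0.153], [-0.0, 0.292, -0.956, 0.322], [0.0, 0.0, 0.0, 1.0]]
big_mug [ 0.6433  0.083  -0.2962] 226 6019
small_mug [ 0.6425  0.2593 -0.0155] 8 964
t 9.8 pos [0.6433 0.0839 0.2032] yaw -0.348 tilt [ 0.  0. -1.] gap 0.0854 F [ 0.8  0.9 -0.3] q6 1.92
total t [-0.    0.04  5.89] twist 0.02 | per row n= 7 [-0.    0.01  0.84]
```

View pics/w4.png

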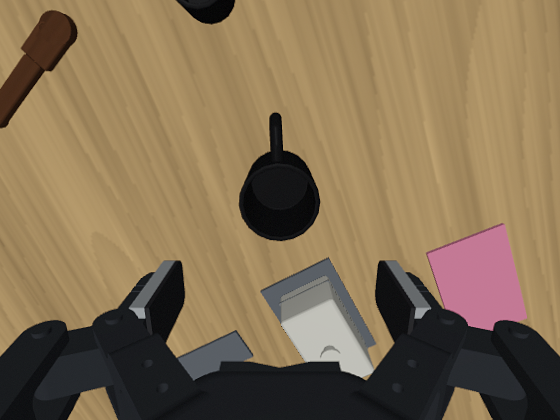

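The big mug is centred between the jaws at (279,195), handle at (276,130), and the dish sits on its mat at (325,315). Going down.

Emit:
send_rows([
  {"tx": 0, "ty": 0.04, "tz": 0.9, "twist": 0},
  {"tx": 0, "ty": 0, "tz": 1, "twist": 0},
  {"tx": 0, "ty": 0, "tz": 1, "twist": 0},
  {"tx": 0, "ty": 0, "tz": 0.9, "twist": 0},
  {"tx": 0, "ty": 0, "tz": 0.8, "twist": 0},
  {"tx": 0, "ty": 0, "tz": 0.7, "twist": 0},
  {"tx": 0, "ty": 0, "tz": 0.6, "twist": 0},
  {"tx": 0, "ty": 0, "tz": 0, "twist": 0},
])

```text
time: 10.6
ee_pos: [0.6411, 0.0829, 0.0529]
tool_rot: [3.093, -0.545, -0.007]
ft_force: [-0.2, 0.2, -0.2]
finger_gap: 0.0853
```

Emit:
send_rows([
  {"tx": 0, "ty": 0, "tz": 0, "twist": 0},
  {"tx": 0, "ty": 0, "tz": 0, "twist": 0},
  {"tx": 0, "ty": 0, "tz": 0, "twist": 0},
  {"tx": 0, "ty": 0, "tz": 0, "twist": 0},
  {"tx": 0, "ty": 0, "tz": 0, "twist": 0},
  {"tx": 0, "ty": 0, "tz": 0, "twist": 0},
  {"tx": 0, "ty": 0, "tz": 0, "twist": 0},
], gripper=0)

```text
time: 11.3
ee_pos: [0.6439, 0.0829, 0.0567]
tool_rot: [-3.093, 0.547, -0.004]
ft_force: [0.1, -0.2, 6.5]
finger_gap: 0.062
```

Emit:
send_rows([
  {"tx": 0, "ty": 0, "tz": -0.4, "twist": 0},
  {"tx": 0, "ty": 0, "tz": -0.6, "twist": 0},
  {"tx": 0, "ty": 0, "tz": -0.8, "twist": 0},
  {"tx": 0, "ty": 0, "tz": -0.9, "twist": 0},
  {"tx": 0, "ty": 0, "tz": -0.9, "twist": 0},
  {"tx": 0, "ty": 0, "tz": -0.9, "twist": 0},
  {"tx": 0, "ty": 0, "tz": -0.9, "twist": 0},
  {"tx": 0, "ty": 0, "tz": 0, "twist": 0},
])

```text
time: 12.1
ee_pos: [0.6443, 0.083, 0.1938]
tool_rot: [-3.093, 0.547, -0.008]
ft_force: [0.6, -0.6, -1.6]
finger_gap: 0.0621
```

```bash
python3 plan.py .461 -.2486 .19 -.35
```

```text
t 12.1 pos [0.6443 0.083  0.1938] yaw -0.35 tilt [ 0.005  0.    -1.   ] gap 0.0621 F [ 0.6 -0.6 -1.6] q6 1.93
total t [-2.34 14.97  0.11] twist -0.0 | per row n= 16 [-0.15  0.94  0.01]
```

Emit:
send_rows([
  {"tx": -0.15, "ty": 0.94, "tz": 0, "twist": 0},
  {"tx": -0.15, "ty": 0.94, "tz": 0, "twist": 0},
  {"tx": -0.15, "ty": 0.94, "tz": 0, "twist": 0},
  {"tx": -0.15, "ty": 0.94, "tz": 0, "twist": 0},
  {"tx": -0.15, "ty": 0.94, "tz": 0, "twist": 0},
  {"tx": -0.15, "ty": 0.94, "tz": 0, "twist": 0},
  {"tx": -0.15, "ty": 0.94, "tz": 0, "twist": 0},
  {"tx": -0.15, "ty": 0.94, "tz": 0, "twist": 0},
  {"tx": -0.15, "ty": 0.94, "tz": 0, "twist": 0},
  {"tx": -0.15, "ty": 0.94, "tz": 0, "twist": 0},
])

```text
time: 13.1
ee_pos: [0.5255, -0.1253, 0.1887]
tool_rot: [-3.093, 0.547, 0.004]
ft_force: [1.0, -0.5, -2.7]
finger_gap: 0.0622
```

Emit:
send_rows([
  {"tx": -0.15, "ty": 0.94, "tz": 0, "twist": 0},
  {"tx": -0.15, "ty": 0.94, "tz": 0, "twist": 0},
  {"tx": -0.15, "ty": 0.94, "tz": 0, "twist": 0},
  {"tx": -0.15, "ty": 0.94, "tz": 0, "twist": 0},
  {"tx": -0.15, "ty": 0.94, "tz": 0, "twist": 0},
  {"tx": -0.15, "ty": 0.8, "tz": 0, "twist": 0},
  {"tx": 0, "ty": 0, "tz": 0, "twist": 0},
  {"tx": 0, "ty": 0, "tz": 0, "twist": 0},
  {"tx": 0, "ty": 0, "tz": 0, "twist": 0},
])

```text
time: 14.0
ee_pos: [0.4585, -0.2455, 0.1896]
tool_rot: [-3.093, 0.547, 0.002]
ft_force: [-0.9, 0.7, -2.4]
finger_gap: 0.0618
```

```bash
python3 plan.py .461 -.2486 .061 -.35;  python3 look.py pics/w5.png; python3 wf.py big_mug .461 -.2486 -.35 230 .133
```

```text
t 14.0 pos [ 0.4585 -0.2455  0.1896] yaw -0.35 tilt [-0.001  0.001 -1.   ] gap 0.0618 F [-0.9  0.7 -2.4] q6 1.27
total t [0.14 0.09 5.14] twist 0.0 | per row n= 6 [0.02 0.01 0.86]
65.0552587459977 [[0.939, -0.328, -0.102, 0.485], [-0.343, -0.899, -0.273, -0.176], [-0.002, 0.291, -0.957, 0.308], [0.0, 0.0, 0.0, 1.0]]
big_mug [ 0.4588 -0.2475 -0.301 ] 35412 64553
```

View pics/w5.png

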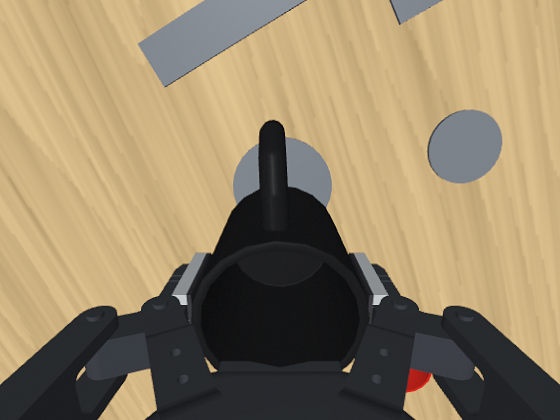

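The held mug is at (278,300). The big round mat behind it spans columns 233–332 and starts at row 137. Egg cup at (418,382), and the small mat at (465,146).

```bash
python3 - <<'E'
import pickle
from fit import *
d=pickle.load(open("wrist.pkl","rb"))
for n,r,c in(("big",.047,(.461,-.2486)),("small",.034,(.632,-.2705))):
    q=proj(cyl(r,.004,.004)+[*c,0],d); print(n,q.min(0).round(1),q.max(0).round(1))
q=proj(cyl(.032,.076,.076)+[.4585,-.2455,.133],d); print("rim",q.min(0).round(1),q.max(0).round(1))
E
```

```text
big [233.2 136.2] [332.  232.2]
small [427.9 108.3] [501.4 182.2]
rim [186.9 237.8] [367.3 391.2]
```

Emit:
send_rows([
  {"tx": 0.14, "ty": 0.09, "tz": 0.8, "twist": 0},
  {"tx": 0, "ty": 0, "tz": 1, "twist": 0},
  {"tx": 0, "ty": 0, "tz": 1, "twist": 0},
  {"tx": 0, "ty": 0, "tz": 0.8, "twist": 0},
  {"tx": 0, "ty": 0, "tz": 0.7, "twist": 0},
  {"tx": 0, "ty": 0, "tz": 0.5, "twist": 0},
  {"tx": 0, "ty": 0, "tz": 0.3, "twist": 0},
  {"tx": 0, "ty": 0, "tz": 0, "twist": 0},
  {"tx": 0, "ty": 0, "tz": 0, "twist": 0},
])

```text
time: 14.95
ee_pos: [0.4617, -0.2498, 0.0633]
tool_rot: [3.093, -0.547, 0.001]
ft_force: [0.8, -0.9, -2.7]
finger_gap: 0.0622
```

Emit:
send_rows([
  {"tx": 0, "ty": 0, "tz": 0, "twist": 0},
  {"tx": 0, "ty": 0, "tz": 0, "twist": 0},
  {"tx": 0, "ty": 0, "tz": 0, "twist": 0},
  {"tx": 0, "ty": 0, "tz": 0, "twist": 0},
  {"tx": 0, "ty": 0, "tz": 0, "twist": 0},
], gripper=1)

```text
time: 15.45
ee_pos: [0.4613, -0.2498, 0.0631]
tool_rot: [3.093, -0.548, 0.001]
ft_force: [0.8, -0.1, 0.1]
finger_gap: 0.0856
```

Emit:
send_rows([
  {"tx": 0, "ty": 0, "tz": -0.4, "twist": 0},
  {"tx": 0, "ty": 0, "tz": -0.8, "twist": 0},
  {"tx": 0, "ty": 0, "tz": -1, "twist": 0},
  {"tx": 0, "ty": 0, "tz": -1, "twist": 0},
  {"tx": 0, "ty": 0, "tz": -1, "twist": 0},
  {"tx": 0, "ty": 0, "tz": -1, "twist": 0},
  {"tx": 0, "ty": 0, "tz": -0.9, "twist": 0},
])

```text
time: 16.15
ee_pos: [0.4612, -0.2496, 0.2174]
tool_rot: [3.093, -0.547, 0.002]
ft_force: [1.6, 0.5, -0.3]
finger_gap: 0.0853
```

```bash
python3 plan.py .6425 .2593 .2 -.05 1
```

```text
t 16.15 pos [ 0.4612 -0.2496  0.2174] yaw -0.35 tilt [ 0.001 -0.001 -1.   ] gap 0.0853 F [ 1.6  0.5 -0.3] q6 1.27
total t [  6.22 -20.7    0.69] twist -2.15 | per row n= 22 [ 0.28 -0.94  0.03]
```

Emit:
send_rows([
  {"tx": 0, "ty": 0, "tz": 0, "twist": -0.7},
  {"tx": 0, "ty": 0, "tz": 0, "twist": -0.75},
  {"tx": 0, "ty": 0, "tz": 0, "twist": -0.7},
  {"tx": 0.28, "ty": -0.94, "tz": 0, "twist": 0},
  {"tx": 0.28, "ty": -0.94, "tz": 0, "twist": 0},
  {"tx": 0.28, "ty": -0.94, "tz": 0, "twist": 0},
  {"tx": 0.28, "ty": -0.94, "tz": 0, "twist": 0},
  {"tx": 0.28, "ty": -0.94, "tz": 0, "twist": 0},
  {"tx": 0.28, "ty": -0.94, "tz": 0, "twist": 0},
  {"tx": 0.28, "ty": -0.94, "tz": 0, "twist": 0},
])

```text
time: 17.15
ee_pos: [0.5186, -0.0868, 0.2161]
tool_rot: [3.14, -0.079, 0.001]
ft_force: [-0.1, -0.5, 0.0]
finger_gap: 0.0857
```

Emit:
send_rows([
  {"tx": 0.28, "ty": -0.94, "tz": 0, "twist": 0},
  {"tx": 0.28, "ty": -0.94, "tz": 0, "twist": 0},
  {"tx": 0.28, "ty": -0.94, "tz": 0, "twist": 0},
  {"tx": 0.28, "ty": -0.94, "tz": 0, "twist": 0},
  {"tx": 0.28, "ty": -0.94, "tz": 0, "twist": 0},
  {"tx": 0.28, "ty": -0.94, "tz": 0, "twist": 0},
  {"tx": 0.28, "ty": -0.94, "tz": 0, "twist": 0},
  {"tx": 0.28, "ty": -0.94, "tz": 0, "twist": 0},
  {"tx": 0.28, "ty": -0.94, "tz": 0, "twist": 0},
  {"tx": 0.28, "ty": -0.94, "tz": 0, "twist": 0},
])

```text
time: 18.15
ee_pos: [0.6003, 0.1444, 0.2161]
tool_rot: [-3.14, 0.079, -0.001]
ft_force: [0.1, -0.3, 0.2]
finger_gap: 0.0854
```

Emit:
send_rows([
  {"tx": 0.28, "ty": -0.94, "tz": 0, "twist": 0},
  {"tx": 0.28, "ty": -0.94, "tz": 0, "twist": 0},
  {"tx": 0.28, "ty": -0.94, "tz": 0, "twist": 0},
  {"tx": 0.28, "ty": -0.94, "tz": 0, "twist": 0},
  {"tx": 0.28, "ty": -0.94, "tz": 0, "twist": 0},
  {"tx": 0, "ty": 0, "tz": 0, "twist": 0},
  {"tx": 0, "ty": 0, "tz": 0, "twist": 0},
  {"tx": 0, "ty": 0, "tz": 0, "twist": 0},
])

```text
time: 18.95
ee_pos: [0.6407, 0.2582, 0.2156]
tool_rot: [3.14, -0.08, -0.0]
ft_force: [-0.1, -0.5, -0.2]
finger_gap: 0.0851
```

```bash
python3 look.py pics/w6.png; python3 wf.py small_mug .6425 .259 -.05 100; python3 wf.py knife .463 .258 .445 110;python3 plan.py .6425 .2593 .036 -.05
```

```text
65.0552587459977 [[0.999, -0.049, -0.015, 0.645], [-0.051, -0.955, -0.292, 0.332], [-0.0, 0.292, -0.956, 0.334], [0.0, 0.0, 0.0, 1.0]]
small_mug [ 0.6428  0.2583 -0.0442] 142 2621
knife [0.462 0.257 0.438] 240 2498
t 19.0 pos [0.6407 0.258  0.2157] yaw -0.051 tilt [-0. -0. -1.] gap 0.0855 F [-0.7 -0.6 -0.5] q6 1.89
total t [ 0.07 -0.06  7.19] twist -0.01 | per row n= 8 [ 0.01 -0.01  0.9 ]
```

View pics/w6.png

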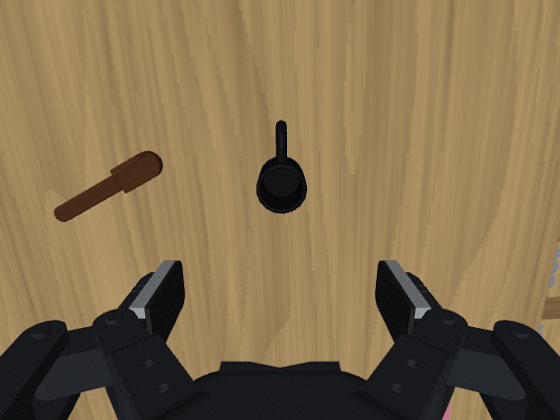

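The small mug is centred at (282,186) with its handle at (282,140). The knife is at (110,186).

Emit:
send_rows([
  {"tx": 0.08, "ty": 0, "tz": 1, "twist": 0},
  {"tx": 0, "ty": 0, "tz": 1, "twist": 0},
  {"tx": 0, "ty": 0, "tz": 1, "twist": 0},
  {"tx": 0, "ty": 0, "tz": 1, "twist": 0},
  {"tx": 0, "ty": 0, "tz": 1, "twist": 0},
  {"tx": 0, "ty": 0, "tz": 0.8, "twist": 0},
  {"tx": 0, "ty": 0, "tz": 0.7, "twist": 0},
  {"tx": 0, "ty": 0, "tz": 0.6, "twist": 0},
  {"tx": 0, "ty": 0, "tz": 0, "twist": 0},
])

```text
time: 19.9
ee_pos: [0.6413, 0.2577, 0.0355]
tool_rot: [3.139, -0.08, -0.006]
ft_force: [-0.6, 0.2, 0.1]
finger_gap: 0.0851
```

Emit:
send_rows([
  {"tx": 0, "ty": 0, "tz": 0, "twist": 0},
  {"tx": 0, "ty": 0, "tz": 0, "twist": 0},
  {"tx": 0, "ty": 0, "tz": 0, "twist": 0},
  {"tx": 0, "ty": 0, "tz": 0, "twist": 0},
  {"tx": 0, "ty": 0, "tz": 0, "twist": 0},
  {"tx": 0, "ty": 0, "tz": 0, "twist": 0},
  {"tx": 0, "ty": 0, "tz": 0, "twist": 0},
  {"tx": 0, "ty": 0, "tz": 0, "twist": 0},
], gripper=0)

```text
time: 20.7
ee_pos: [0.644, 0.2592, 0.0395]
tool_rot: [-3.14, 0.079, -0.004]
ft_force: [0.5, -0.1, 5.3]
finger_gap: 0.0439
```

Emit:
send_rows([
  {"tx": 0, "ty": 0, "tz": -0.4, "twist": 0},
  {"tx": 0, "ty": 0, "tz": -0.6, "twist": 0},
  {"tx": 0, "ty": 0, "tz": -0.8, "twist": 0},
  {"tx": 0, "ty": 0, "tz": -0.9, "twist": 0},
  {"tx": 0, "ty": 0, "tz": -0.9, "twist": 0},
  {"tx": 0, "ty": 0, "tz": -0.9, "twist": 0},
  {"tx": 0, "ty": 0, "tz": -0.9, "twist": 0},
  {"tx": 0, "ty": 0, "tz": 0, "twist": 0},
])

```text
time: 21.5
ee_pos: [0.6449, 0.2595, 0.1778]
tool_rot: [-3.138, 0.079, -0.011]
ft_force: [0.8, 0.5, -0.9]
finger_gap: 0.044
```

```bash
python3 plan.py .632 -.2705 .17 -.05
```

```text
t 21.5 pos [0.6449 0.2595 0.1778] yaw -0.05 tilt [ 0.007  0.002 -1.   ] gap 0.044 F [ 0.8  0.5 -0.9] q6 1.89
total t [ 0.54 21.2   0.27] twist -0.0 | per row n= 23 [0.02 0.92 0.01]
```

Emit:
send_rows([
  {"tx": 0.02, "ty": 0.92, "tz": 0, "twist": 0},
  {"tx": 0.02, "ty": 0.92, "tz": 0, "twist": 0},
  {"tx": 0.02, "ty": 0.92, "tz": 0, "twist": 0},
  {"tx": 0.02, "ty": 0.92, "tz": 0, "twist": 0},
  {"tx": 0.02, "ty": 0.92, "tz": 0, "twist": 0},
  {"tx": 0.02, "ty": 0.92, "tz": 0, "twist": 0},
  {"tx": 0.02, "ty": 0.92, "tz": 0, "twist": 0},
  {"tx": 0.02, "ty": 0.92, "tz": 0, "twist": 0},
  {"tx": 0.02, "ty": 0.92, "tz": 0, "twist": 0},
  {"tx": 0.02, "ty": 0.92, "tz": 0, "twist": 0},
])

```text
time: 22.5
ee_pos: [0.6356, 0.028, 0.1718]
tool_rot: [-3.14, 0.079, 0.002]
ft_force: [-0.3, 0.4, -1.5]
finger_gap: 0.0443
```

Emit:
send_rows([
  {"tx": 0.02, "ty": 0.92, "tz": 0, "twist": 0},
  {"tx": 0.02, "ty": 0.92, "tz": 0, "twist": 0},
  {"tx": 0.02, "ty": 0.92, "tz": 0, "twist": 0},
  {"tx": 0.02, "ty": 0.92, "tz": 0, "twist": 0},
  {"tx": 0.02, "ty": 0.92, "tz": 0, "twist": 0},
  {"tx": 0.02, "ty": 0.92, "tz": 0, "twist": 0},
  {"tx": 0.02, "ty": 0.92, "tz": 0, "twist": 0},
  {"tx": 0.02, "ty": 0.92, "tz": 0, "twist": 0},
  {"tx": 0.02, "ty": 0.92, "tz": 0, "twist": 0},
  {"tx": 0.02, "ty": 0.92, "tz": 0, "twist": 0},
])

```text
time: 23.5
ee_pos: [0.6292, -0.2017, 0.1717]
tool_rot: [-3.14, 0.079, 0.002]
ft_force: [-0.1, -0.3, -1.5]
finger_gap: 0.0434
```

Emit:
send_rows([
  {"tx": 0.02, "ty": 0.92, "tz": 0, "twist": 0},
  {"tx": 0.02, "ty": 0.92, "tz": 0, "twist": 0},
  {"tx": 0.02, "ty": 0.92, "tz": 0, "twist": 0},
  {"tx": 0, "ty": 0, "tz": 0, "twist": 0},
  {"tx": 0, "ty": 0, "tz": 0, "twist": 0},
  {"tx": 0, "ty": 0, "tz": 0, "twist": 0},
])

```text
time: 24.1
ee_pos: [0.6276, -0.2691, 0.1722]
tool_rot: [-3.14, 0.078, 0.002]
ft_force: [0.0, 0.0, -0.2]
finger_gap: 0.0439
```

```bash
python3 plan.py .632 -.2705 .044 -.05;  python3 look.py pics/w7.png; python3 - <<'E'
import pickle
from fit import *
from workcell import state
d=pickle.load(open("wrist.pkl","rb")); e=state()["ee_pos"]
q=proj(cyl(.034,.004,.004)+[.632,-.2705,0],d); print("mat",q.min(0).round(1),q.max(0).round(1))
q=proj(cyl(.023,.05,.05)+[e[0],e[1],e[2]-.0395],d); print("rim",q.min(0).round(1),q.max(0).round(1))
E
```

```text
t 24.1 pos [ 0.6276 -0.2691  0.1722] yaw -0.05 tilt [-0.001  0.001 -1.   ] gap 0.0439 F [ 0.   0.  -0.2] q6 1.1
total t [0.18 0.05 5.13] twist 0.0 | per row n= 6 [0.03 0.01 0.85]
65.0552587459977 [[0.999, -0.048, -0.016, 0.632], [-0.05, -0.955, -0.291, -0.195], [-0.001, 0.291, -0.957, 0.291], [0.0, 0.0, 0.0, 1.0]]
mat [246.3 152.1] [321.9 225.2]
rim [217.7 250.4] [338.9 354.9]
```

View pics/w7.png

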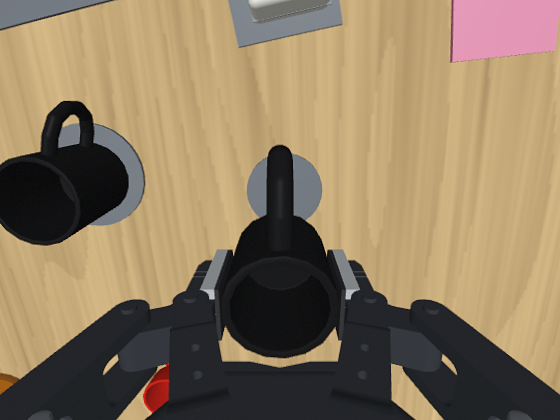

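The small mug is held at (280,305) over its mat at (284,189). The big mug stands on its mat at left (70,180).

Emit:
send_rows([
  {"tx": 0.18, "ty": 0.06, "tz": 0.8, "twist": 0},
  {"tx": 0, "ty": 0, "tz": 1, "twist": 0},
  {"tx": 0, "ty": 0, "tz": 1, "twist": 0},
  {"tx": 0, "ty": 0, "tz": 0.8, "twist": 0},
  {"tx": 0, "ty": 0, "tz": 0.7, "twist": 0},
  {"tx": 0, "ty": 0, "tz": 0.5, "twist": 0},
  {"tx": 0, "ty": 0, "tz": 0.3, "twist": 0},
  {"tx": 0, "ty": 0, "tz": 0, "twist": 0},
  {"tx": 0, "ty": 0, "tz": 0, "twist": 0},
])

```text
time: 25.05
ee_pos: [0.6328, -0.2718, 0.0461]
tool_rot: [3.14, -0.078, 0.002]
ft_force: [-0.2, -0.1, -1.8]
finger_gap: 0.0442
```

Emit:
send_rows([
  {"tx": 0, "ty": 0, "tz": 0, "twist": 0},
  {"tx": 0, "ty": 0, "tz": 0, "twist": 0},
  {"tx": 0, "ty": 0, "tz": 0, "twist": 0},
  {"tx": 0, "ty": 0, "tz": 0, "twist": 0},
  {"tx": 0, "ty": 0, "tz": 0, "twist": 0},
], gripper=1)

```text
time: 25.55
ee_pos: [0.6323, -0.2718, 0.0455]
tool_rot: [3.141, -0.079, 0.0]
ft_force: [0.6, 0.1, -0.1]
finger_gap: 0.0852
```

Emit:
send_rows([
  {"tx": 0, "ty": 0, "tz": -0.4, "twist": 0},
  {"tx": 0, "ty": 0, "tz": -0.8, "twist": 0},
  {"tx": 0, "ty": 0, "tz": -1, "twist": 0},
  {"tx": 0, "ty": 0, "tz": -1, "twist": 0},
  {"tx": 0, "ty": 0, "tz": -1, "twist": 0},
  {"tx": 0, "ty": 0, "tz": -1, "twist": 0},
  {"tx": 0, "ty": 0, "tz": -0.5, "twist": 0},
])

```text
time: 26.25
ee_pos: [0.6332, -0.2723, 0.1914]
tool_rot: [3.139, -0.079, 0.006]
ft_force: [-0.1, -0.0, -0.7]
finger_gap: 0.0852
```

```bash
python3 plan.py .462 .257 .18 2.01
```

```text
t 26.25 pos [ 0.6332 -0.2723  0.1914] yaw -0.05 tilt [ 0.004 -0.002 -1.   ] gap 0.0852 F [-0.1 -0.  -0.7] q6 1.1
total t [ -7.9  -20.8    0.38] twist 7.75 | per row n= 22 [-0.36 -0.95  0.02]
```

Emit:
send_rows([
  {"tx": -0.36, "ty": -0.95, "tz": 0, "twist": 0},
  {"tx": -0.36, "ty": -0.95, "tz": 0, "twist": 0},
  {"tx": -0.36, "ty": -0.95, "tz": 0, "twist": 0},
  {"tx": -0.36, "ty": -0.95, "tz": 0, "twist": 0},
  {"tx": -0.36, "ty": -0.95, "tz": 0, "twist": 0},
  {"tx": -0.36, "ty": -0.95, "tz": 0, "twist": 0},
  {"tx": -0.36, "ty": -0.95, "tz": 0, "twist": 0},
  {"tx": -0.36, "ty": -0.95, "tz": 0, "twist": 0},
  {"tx": -0.36, "ty": -0.95, "tz": 0, "twist": 0},
  {"tx": -0.36, "ty": -0.95, "tz": 0, "twist": 0},
])

```text
time: 27.25
ee_pos: [0.5537, -0.0291, 0.1877]
tool_rot: [-3.14, 0.079, 0.0]
ft_force: [0.5, -0.2, 0.3]
finger_gap: 0.0854
```

Emit:
send_rows([
  {"tx": -0.36, "ty": -0.95, "tz": 0, "twist": 0},
  {"tx": -0.36, "ty": -0.95, "tz": 0, "twist": 0},
  {"tx": -0.36, "ty": -0.95, "tz": 0, "twist": 0},
  {"tx": -0.36, "ty": -0.95, "tz": 0, "twist": 0},
  {"tx": -0.36, "ty": -0.95, "tz": 0, "twist": 0},
  {"tx": -0.36, "ty": -0.95, "tz": 0, "twist": 0},
  {"tx": -0.36, "ty": -0.95, "tz": 0, "twist": 0},
  {"tx": -0.36, "ty": -0.95, "tz": 0, "twist": 0},
  {"tx": -0.36, "ty": -0.95, "tz": 0, "twist": 0},
  {"tx": -0.36, "ty": -0.95, "tz": 0, "twist": 0},
])

```text
time: 28.25
ee_pos: [0.4758, 0.2126, 0.1878]
tool_rot: [3.141, -0.079, -0.0]
ft_force: [0.5, -0.9, -0.1]
finger_gap: 0.0856
```

Emit:
send_rows([
  {"tx": -0.36, "ty": -0.95, "tz": 0, "twist": 0},
  {"tx": -0.36, "ty": -0.95, "tz": 0, "twist": 0},
  {"tx": 0, "ty": 0, "tz": 0, "twist": -1},
  {"tx": 0, "ty": 0, "tz": 0, "twist": -1},
  {"tx": 0, "ty": 0, "tz": 0, "twist": -1},
  {"tx": 0, "ty": 0, "tz": 0, "twist": -1},
  {"tx": 0, "ty": 0, "tz": 0, "twist": -1},
  {"tx": 0, "ty": 0, "tz": 0, "twist": -1},
  {"tx": 0, "ty": 0, "tz": 0, "twist": -1},
  {"tx": 0, "ty": 0, "tz": 0, "twist": -1},
])

```text
time: 29.25
ee_pos: [0.4605, 0.26, 0.1877]
tool_rot: [-2.7, -1.605, 0.001]
ft_force: [0.1, 0.1, -0.3]
finger_gap: 0.0856
```

Emit:
send_rows([
  {"tx": 0, "ty": 0, "tz": 0, "twist": -1},
  {"tx": 0, "ty": 0, "tz": 0, "twist": -1},
  {"tx": 0, "ty": 0, "tz": 0, "twist": -1},
  {"tx": 0, "ty": 0, "tz": 0, "twist": -1},
  {"tx": 0, "ty": 0, "tz": 0, "twist": -1},
  {"tx": 0, "ty": 0, "tz": 0, "twist": -1},
  {"tx": 0, "ty": 0, "tz": 0, "twist": -0.75},
  {"tx": 0, "ty": 0, "tz": 0, "twist": 0},
  {"tx": 0, "ty": 0, "tz": 0, "twist": 0},
], gripper=0.6)

```text
time: 30.15
ee_pos: [0.4606, 0.26, 0.1878]
tool_rot: [-1.688, -2.649, 0.0]
ft_force: [-0.6, -0.7, 0.2]
finger_gap: 0.0514
```

```bash
python3 look.py pics/w8.png; python3 wf.py knife .462 .257 .44 120;python3 plan.py .462 .257 .028 2.01
```

```text
65.0552587459977 [[-0.422, 0.867, 0.266, 0.394], [0.907, 0.403, 0.125, 0.227], [0.001, 0.293, -0.956, 0.306], [0.0, 0.0, 0.0, 1.0]]
knife [0.4626 0.2572 0.4427] 235 2980
t 30.2 pos [0.4607 0.26   0.1878] yaw 2.007 tilt [-0.  0. -1.] gap 0.0515 F [-0.2  0.2 -0.5] q6 -0.07
total t [-0.13 -0.    6.39] twist -0.02 | per row n= 7 [-0.02 -0.    0.91]
```

View pics/w8.png

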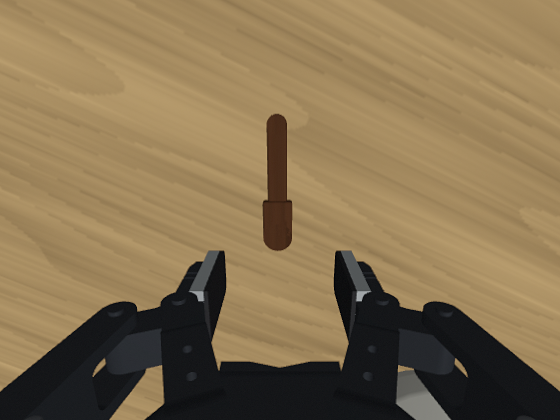

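The knife is lined up between the jaws at (277,183), blade toward the gripper at (277,225). I go down slowly.

Emit:
send_rows([
  {"tx": -0.13, "ty": 0, "tz": 0.9, "twist": 0},
  {"tx": 0, "ty": 0, "tz": 1, "twist": 0},
  {"tx": 0, "ty": 0, "tz": 1, "twist": 0},
  {"tx": 0, "ty": 0, "tz": 1, "twist": 0},
  {"tx": 0, "ty": 0, "tz": 0.8, "twist": 0},
  {"tx": 0, "ty": 0, "tz": 0.5, "twist": 0},
  {"tx": 0, "ty": 0, "tz": 0.4, "twist": 0},
  {"tx": 0, "ty": 0, "tz": 0.2, "twist": 0},
  {"tx": 0, "ty": 0, "tz": 0, "twist": 0},
  {"tx": 0, "ty": 0, "tz": 0, "twist": 0},
])

```text
time: 31.2
ee_pos: [0.4627, 0.2573, 0.0435]
tool_rot: [1.685, 2.651, 0.002]
ft_force: [-0.3, 1.0, 0.4]
finger_gap: 0.0514
```

Emit:
send_rows([
  {"tx": 0, "ty": 0, "tz": 0.2, "twist": 0},
  {"tx": 0, "ty": 0, "tz": 0.15, "twist": 0},
  {"tx": 0, "ty": 0, "tz": 0.15, "twist": 0},
  {"tx": 0, "ty": 0, "tz": 0.1, "twist": 0},
  {"tx": 0, "ty": 0, "tz": 0, "twist": 0},
  {"tx": 0, "ty": 0, "tz": 0, "twist": 0},
  {"tx": 0, "ty": 0, "tz": 0, "twist": 0},
])

```text
time: 31.9
ee_pos: [0.4623, 0.2571, 0.0279]
tool_rot: [1.685, 2.651, 0.0]
ft_force: [-0.1, -0.6, 0.3]
finger_gap: 0.0512
```

Emit:
send_rows([
  {"tx": 0, "ty": 0, "tz": 0, "twist": 0},
  {"tx": 0, "ty": 0, "tz": 0, "twist": 0},
  {"tx": 0, "ty": 0, "tz": 0, "twist": 0},
  {"tx": 0, "ty": 0, "tz": 0, "twist": 0},
  {"tx": 0, "ty": 0, "tz": 0, "twist": 0},
  {"tx": 0, "ty": 0, "tz": 0, "twist": 0},
  {"tx": 0, "ty": 0, "tz": 0, "twist": 0},
  {"tx": 0, "ty": 0, "tz": 0, "twist": 0},
], gripper=0)

```text
time: 32.7
ee_pos: [0.4624, 0.2572, 0.0282]
tool_rot: [1.685, 2.651, 0.001]
ft_force: [-1.7, -0.2, 5.9]
finger_gap: 0.0162
```

Emit:
send_rows([
  {"tx": 0, "ty": 0, "tz": -0.2, "twist": 0},
  {"tx": 0, "ty": 0, "tz": -0.4, "twist": 0},
  {"tx": 0, "ty": 0, "tz": -0.6, "twist": 0},
  {"tx": 0, "ty": 0, "tz": -0.7, "twist": 0},
  {"tx": 0, "ty": 0, "tz": -0.7, "twist": 0},
  {"tx": 0, "ty": 0, "tz": -0.7, "twist": 0},
  {"tx": 0, "ty": 0, "tz": -0.7, "twist": 0},
  {"tx": 0, "ty": 0, "tz": -0.4, "twist": 0},
  {"tx": 0, "ty": 0, "tz": 0, "twist": 0},
])

```text
time: 33.6
ee_pos: [0.4632, 0.2575, 0.1396]
tool_rot: [1.684, 2.65, 0.004]
ft_force: [1.0, 0.1, 0.1]
finger_gap: 0.0161
```

```bash
python3 plan.py .4655 -.0967 .14 1.733 1;python3 look.py pics/w9.png
```

```text
t 33.6 pos [0.4632 0.2575 0.1396] yaw 2.009 tilt [ 0.003  0.001 -1.   ] gap 0.0161 F [1.  0.1 0.1] q6 -0.08
total t [-14.    -2.2   -0.03] twist 1.98 | per row n= 15 [-0.93 -0.15 -0.  ]
65.0552587459977 [[-0.424, 0.865, 0.268, 0.396], [0.906, 0.405, 0.127, 0.225], [0.001, 0.297, -0.955, 0.258], [0.0, 0.0, 0.0, 1.0]]
```

View pics/w9.png

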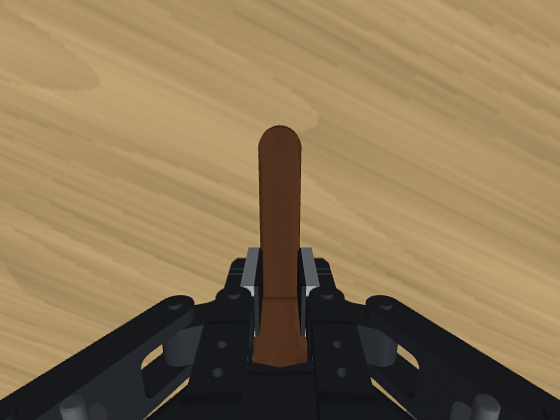

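The knife is held level-looking, handle end at (280,126), and the handle-blade joint at row 298. Checking pitch against projection.

```bash
python3 - <<'E'
import pickle
from fit import *
d=pickle.load(open("wrist.pkl","rb"))
for pitch in(-.1,0,.1):
    P=np.array([[-.065,0,.005],[.015,0,.005]]);c,s=np.cos(.44),np.sin(.44)
    P[:,2]+=pitch*P[:,0]
    print(pitch,proj(P@np.array([[c,s,0],[-s,c,0],[0,0,1]])+[.4632,.2575,.1166],d).round(1).tolist())
E
```

```text
-0.1 [[281.9, 127.8], [281.8, 296.4]]
0 [[281.8, 126.6], [281.8, 298.2]]
0.1 [[281.6, 125.4], [281.8, 300.0]]
```

Emit:
send_rows([
  {"tx": 0, "ty": 0, "tz": 0, "twist": 0.7},
  {"tx": 0, "ty": 0, "tz": 0, "twist": 0.7},
  {"tx": 0, "ty": 0, "tz": 0, "twist": 0.58},
  {"tx": -0.93, "ty": -0.15, "tz": 0, "twist": 0},
  {"tx": -0.93, "ty": -0.15, "tz": 0, "twist": 0},
  {"tx": -0.93, "ty": -0.15, "tz": 0, "twist": 0},
  {"tx": -0.93, "ty": -0.15, "tz": 0, "twist": 0},
  {"tx": -0.93, "ty": -0.15, "tz": 0, "twist": 0},
  {"tx": -0.93, "ty": -0.15, "tz": 0, "twist": 0},
  {"tx": -0.93, "ty": -0.15, "tz": 0, "twist": 0},
])

```text
time: 34.65
ee_pos: [0.4616, 0.0913, 0.1366]
tool_rot: [-2.033, -2.393, 0.002]
ft_force: [0.1, 0.7, -0.1]
finger_gap: 0.016
```

Emit:
send_rows([
  {"tx": -0.93, "ty": -0.15, "tz": 0, "twist": 0},
  {"tx": -0.93, "ty": -0.15, "tz": 0, "twist": 0},
  {"tx": -0.93, "ty": -0.15, "tz": 0, "twist": 0},
  {"tx": -0.93, "ty": -0.15, "tz": 0, "twist": 0},
  {"tx": -0.93, "ty": -0.15, "tz": 0, "twist": 0},
  {"tx": -0.93, "ty": -0.15, "tz": 0, "twist": 0},
  {"tx": -0.93, "ty": -0.15, "tz": 0, "twist": 0},
  {"tx": -0.93, "ty": -0.15, "tz": 0, "twist": 0},
  {"tx": 0, "ty": 0, "tz": 0, "twist": 0},
  {"tx": 0, "ty": 0, "tz": 0, "twist": 0},
])

```text
time: 35.65
ee_pos: [0.4622, -0.0961, 0.1368]
tool_rot: [-2.035, -2.391, 0.0]
ft_force: [-1.0, 0.0, 0.0]
finger_gap: 0.016
```

```bash
python3 plan.py .4655 -.0967 .032 1.733;python3 look.py pics/w10.png;  python3 - <<'E'
import pickle
from fit import *
d=pickle.load(open("wrist.pkl","rb"))
c,s=np.cos(.162),np.sin(.162)
P=np.array([[-.075,-.02,.004],[-.075,.02,.004],[.075,.02,.004],[.075,-.02,.004]])
print("strip",proj(P@np.array([[c,s,0],[-s,c,0],[0,0,1]])+[.4655,-.0967,0],d).round(1).tolist())
E
```

```text
t 35.65 pos [ 0.4622 -0.0961  0.1368] yaw 1.731 tilt [-0.002  0.001 -1.   ] gap 0.016 F [-1.  0.  0.] q6 -0.54
total t [-0.05  0.14  4.19] twist -0.01 | per row n= 5 [-0.01  0.03  0.84]
65.0552587459977 [[-0.159, 0.944, 0.288, 0.389], [0.987, 0.152, 0.049, -0.109], [0.003, 0.292, -0.957, 0.256], [0.0, 0.0, 0.0, 1.0]]
strip [[251.4, 106.1], [305.9, 105.9], [302.2, 286.2], [256.1, 286.3]]
```

View pics/w10.png

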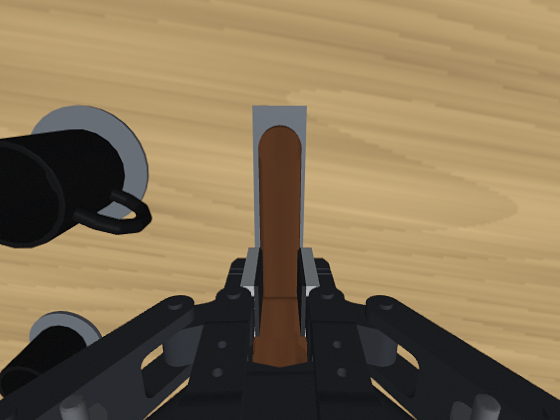

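The strip's far edge spans columns 252–307 at row 106, as predicted, with the knife in line at (280,190). Lowering.

Emit:
send_rows([
  {"tx": -0.05, "ty": 0.14, "tz": 0.6, "twist": 0},
  {"tx": 0, "ty": 0, "tz": 0.8, "twist": 0},
  {"tx": 0, "ty": 0, "tz": 0.8, "twist": 0},
  {"tx": 0, "ty": 0, "tz": 0.7, "twist": 0},
  {"tx": 0, "ty": 0, "tz": 0.5, "twist": 0},
  {"tx": 0, "ty": 0, "tz": 0.3, "twist": 0},
  {"tx": 0, "ty": 0, "tz": 0.25, "twist": 0},
  {"tx": 0, "ty": 0, "tz": 0.15, "twist": 0},
  {"tx": 0, "ty": 0, "tz": 0, "twist": 0},
  {"tx": 0, "ty": 0, "tz": 0, "twist": 0},
])

```text
time: 36.7
ee_pos: [0.4669, -0.0969, 0.0357]
tool_rot: [2.034, 2.394, 0.001]
ft_force: [-0.8, -0.3, 0.5]
finger_gap: 0.0152
```

```bash
python3 plan.py .4655 -.0967 .032 1.733
```

```text
t 36.7 pos [ 0.4669 -0.0969  0.0357] yaw 1.733 tilt [ 0.001 -0.    -1.   ] gap 0.0152 F [-0.8 -0.3  0.5] q6 -0.54
total t [ 0.02 -0.05  0.15] twist -0.0 | per row n= 1 [ 0.02 -0.05  0.15]
```

Emit:
send_rows([
  {"tx": 0, "ty": -0.05, "tz": 0.07, "twist": 0},
  {"tx": 0, "ty": 0, "tz": 0.06, "twist": 0},
  {"tx": 0, "ty": 0, "tz": 0, "twist": 0},
  {"tx": 0, "ty": 0, "tz": 0, "twist": 0},
])

```text
time: 37.1
ee_pos: [0.4655, -0.0972, 0.0322]
tool_rot: [2.034, 2.393, 0.0]
ft_force: [-0.3, 0.0, 0.8]
finger_gap: 0.016
```

Emit:
send_rows([
  {"tx": 0, "ty": 0, "tz": 0, "twist": 0},
  {"tx": 0, "ty": 0, "tz": 0, "twist": 0},
  {"tx": 0, "ty": 0, "tz": 0, "twist": 0},
  {"tx": 0, "ty": 0, "tz": 0, "twist": 0},
  {"tx": 0, "ty": 0, "tz": 0, "twist": 0},
], gripper=0.6)

```text
time: 37.6
ee_pos: [0.4653, -0.097, 0.032]
tool_rot: [-2.034, -2.394, -0.0]
ft_force: [-0.3, 0.4, 0.1]
finger_gap: 0.0514
```

Emit:
send_rows([
  {"tx": 0, "ty": 0, "tz": -0.3, "twist": 0},
  {"tx": 0, "ty": 0, "tz": -0.7, "twist": 0},
  {"tx": 0, "ty": 0, "tz": -1, "twist": 0},
  {"tx": 0, "ty": 0, "tz": -1, "twist": 0},
  {"tx": 0, "ty": 0, "tz": -1, "twist": 0},
  {"tx": 0, "ty": 0, "tz": -1, "twist": 0},
  {"tx": 0, "ty": 0, "tz": -1, "twist": 0},
  {"tx": 0, "ty": 0, "tz": -0.6, "twist": 0},
  {"tx": 0, "ty": 0, "tz": 0, "twist": 0},
])

```text
time: 38.5
ee_pos: [0.4667, -0.0976, 0.1998]
tool_rot: [2.031, 2.39, 0.003]
ft_force: [-0.2, 0.4, 0.2]
finger_gap: 0.0512
```

```bash
python3 plan.py .44 .3 .2 1.733;python3 look.py pics/w11.png; python3 wf.py knife .4655 -.0967 .16 110 .004
```

```text
t 38.5 pos [ 0.4667 -0.0976  0.1998] yaw 1.733 tilt [ 0.005 -0.002 -1.   ] gap 0.0512 F [-0.2  0.4  0.2] q6 -0.54
total t [15.87  1.51 -0.04] twist -0.0 | per row n= 17 [ 0.93  0.09 -0.  ]
65.0552587459977 [[-0.161, 0.942, 0.294, 0.393], [0.987, 0.154, 0.047, -0.11], [-0.001, 0.297, -0.955, 0.318], [0.0, 0.0, 0.0, 1.0]]
knife [ 0.4656 -0.0978  0.1648] 174 3011
```

Released; the fit puts the knife within 1 mm and 0.2° of the strip. I move the arm aside for a final check.

Emit:
send_rows([
  {"tx": 0.93, "ty": 0.09, "tz": 0, "twist": 0},
  {"tx": 0.93, "ty": 0.09, "tz": 0, "twist": 0},
  {"tx": 0.93, "ty": 0.09, "tz": 0, "twist": 0},
  {"tx": 0.93, "ty": 0.09, "tz": 0, "twist": 0},
  {"tx": 0.93, "ty": 0.09, "tz": 0, "twist": 0},
  {"tx": 0.93, "ty": 0.09, "tz": 0, "twist": 0},
  {"tx": 0.93, "ty": 0.09, "tz": 0, "twist": 0},
  {"tx": 0.93, "ty": 0.09, "tz": 0, "twist": 0},
  {"tx": 0.93, "ty": 0.09, "tz": 0, "twist": 0},
  {"tx": 0.93, "ty": 0.09, "tz": 0, "twist": 0},
])

```text
time: 39.55
ee_pos: [0.449, 0.1369, 0.1957]
tool_rot: [-2.033, -2.393, 0.002]
ft_force: [-0.2, -0.4, -0.4]
finger_gap: 0.051
```

Emit:
send_rows([
  {"tx": 0.93, "ty": 0.09, "tz": 0, "twist": 0},
  {"tx": 0.93, "ty": 0.09, "tz": 0, "twist": 0},
  {"tx": 0.93, "ty": 0.09, "tz": 0, "twist": 0},
  {"tx": 0.93, "ty": 0.09, "tz": 0, "twist": 0},
  {"tx": 0.93, "ty": 0.09, "tz": 0, "twist": 0},
  {"tx": 0.93, "ty": 0.09, "tz": 0, "twist": 0},
  {"tx": 0, "ty": 0, "tz": 0, "twist": 0},
  {"tx": 0, "ty": 0, "tz": 0, "twist": 0},
])

```text
time: 40.35
ee_pos: [0.44, 0.2757, 0.1958]
tool_rot: [-2.032, -2.394, 0.004]
ft_force: [-0.7, 0.3, -0.4]
finger_gap: 0.0514
```

```bash
python3 - <<'E'
from workcell import eyes
import pickle
from fit import *
d=eyes.snapshot("top"); pickle.dump(d,open("top2.pkl","wb"))
cv2.imwrite("pics/top2.png",cv2.resize(d["img"][:,:,::-1],(800,600)))
for k,x,y,a,m in(("big_mug",.459,-.2486,-.35,(.4584,-.2486)),("small_mug",.63,-.2705,-.05,(.6298,-.2708)),("dish",.631,-.0815,.16,(.6308,-.0815)),("knife",.463,-.0967,.16,(.4633,-.0967))):
    r=fit(k,(x,y,a),[d],.004,win=30); print(k,r[0].round(3),"off mm",((r[0][:2]-m)*1000).round(1),round(r[1]),round(r[2]))
E
```

```text
big_mug [ 0.461 -0.249 -0.286] off mm [ 2.4 -0.8] 47 565
small_mug [ 0.632 -0.274 -0.025] off mm [ 2.  -3.1] 47 284
dish [ 0.635 -0.083  0.176] off mm [ 4.5 -1.4] 108 693
knife [ 0.463 -0.1    0.224] off mm [ 0.1 -2.9] 283 651
```

View pics/top2.png

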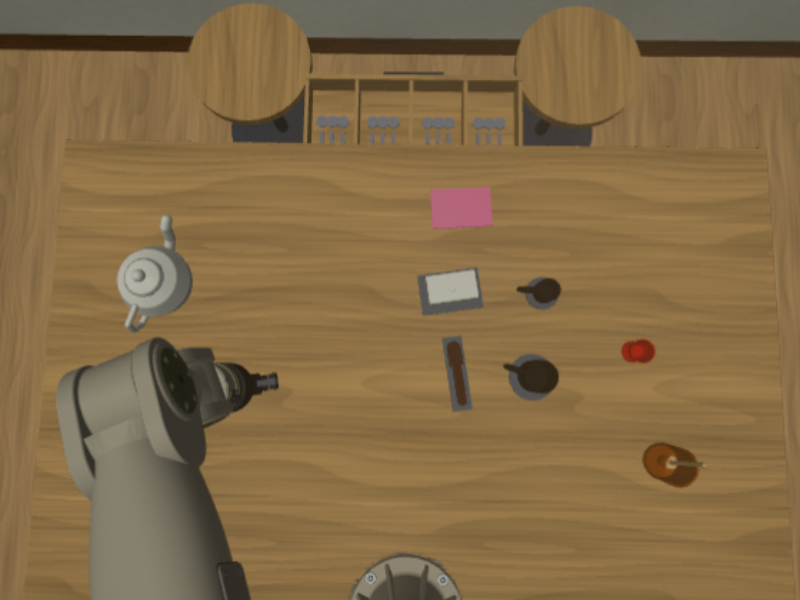

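All four sit on their mats, with offsets of 5 mm or less. The teapot (155,280) and egg cup (638,351) are at their starting pixels.

```bash
python3 -c "
from workcell import sign_off; print(sign_off())"
```

```text
the job is handed in; nothing more can be done
None
```

The breakfast bar is laid and handed in at about 40 s of the 120 s. The dish, big mug, small mug and knife were each placed on their own mat, one careful grasp each, and the teapot, egg cup and pink mat were left alone.

**Final check:** in the last top picture the fitted centres lie about 2.5 mm (big mug), 3.7 mm (small mug), 4.7 mm (dish) and 2.9 mm (knife) from their mats. The limit is 13 mm. The dish is about 1° off its mat lengthwise. The mugs look upright. The teapot and egg cup are at the same pixels as at the start.

**Disagreements:**
- The first side-view fits sat 5–8 mm off the top view, and its dish fit failed outright. The wrist camera agreed with the top view within about 3 mm, so I used the top and wrist views.
- The final top-view knife fit (0.224 rad, about 3.5° off the strip) was noisy because the thresholds picked up the dark felt. The close wrist fit gave about 1 mm and 0.2°.
- The first three move calls were refused because rows need all four fields. Nothing moved.

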